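# Line up containers by height in front of the light probe

### The arm

A 6-joint arm with a two-finger parallel gripper is mounted at the origin on a cart in front of the work surface, level with it; the furniture and walls round the work are solid. World frame = base frame: x ahead of the robot, y to its left, z up, the work surface at z = 0. Lengths are in m, angles in rad, forces in N, time in s.
With the tool pointing down it reaches from about 0.275 to 0.725 m from the base axis. Payload 15.9 kg.
Tool frame: the origin (TCP) lies at the very end of the fingers, on their centre line; the grasp point (between the pads) lies 19 mm behind it (manip.grasp_offset is the distance from the TCP to the grasp point, in m); z points along the fingers, y is the line along which they close (so a half turn about z gives the same grasp; the last joint's range is limited). The gripper opens to 85 mm and grips with 20 to 120 N. Pads are 22 mm wide; open, the fingers measure 114 mm over their backs; the gripper's body (76 mm by 85 mm) begins 54 mm behind the grasp point. The pads swing forward as they close: fully open they stand 13 mm farther back than shut.
Start: joints at [1.204, 0.213, -0.034, 1.323, 0, 1.571], TCP at [0.179, 0.467, 0.231] pointing down, gripper open.
Joint ranges: [-2.98, 2.98], [-0.74, 1.72], [-1.14, 1.35], [-2.1, 2.04], [-1.57, 1.44], [-3.14, 3.14]. Speed limits (rad/s): [1.89, 1.89, 2.39, 2.57, 3.14, 3.14].

### API

Orientations are given as a unit quaternion [w, x, y, z].
In Python, from rig import manip gives the robot as it stands. The module is installed in compiled form; this text tells all that it offers.
- The arm moves only by the shell command python3 -m crank 'ROWS' [FORCE]. ROWS is JSON, a list of rows, each a list of 3 entries, a list of its own where there are three numbers: the shift along the world's x, y, z in m, then the turn about the world's z in rad, then the opening, from 0 (shut) to 1 (fully open). A call has 1 to 12 rows; each row is the pose to reach, as a shift and turn from the pose commanded when the call began; what a row does not reach only later rows make up. A row lasts 1/10 s, in which the tool goes at most 50 mm and 8.59 degrees, less where a joint would pass 70% of its speed; a pose out of reach is approached as far as the arm can. A call with a gripper value outside its range is refused whole. The fingers move at their own pace and stop on an object; FORCE is the grip in N (left out, the last holds). Time passes only in rows, so rows that repeat a pose let the fingers close. It gives the time, the measured TCP pose, the force, the opening and the grip force at its end, in the units of the state.
- manip.sense(): the state, without advancing time (a new reading comes with each control period).
- manip.grab_frame(name): name is "scene" or "top" or "wrist"; returns the picture (400x640x3 uint8, blue, green, red); there is no depth.
- manip.camera_model(name): a dict with "fx", "fy", "cx", "cy" (pixels), "dist_coeffs" ([k1, k2, p1, p2, k3] as OpenCV has them; the pictures are not rectified), "T" (4x4, takes a point from camera to world coordinates). Camera axes: x right, y up, looking along -z (the intrinsics and any distortion apply to the point x, -y, -z); pixel columns grow to the right and rows downward; lengths in m; the calibration is good to about 2 mm. A picture is of the moment at which its call begins: read the wrist's pose just before it. camera_model takes no time and is no camera call; for the wrist camera it gives the pose at the moment of the call.
- manip.sign_off(): hands the job in; it is judged then, once.
The state is a dict: "t": time; "q": joint angles; "dq": joint speeds; "joint_torque": joint torques, N m; "position": TCP position; "tool_rot": TCP orientation; "contact_force": force on the tool from outside, world axes, zero at the start; "ft_torque": the same for the moment, N m; "finger_gap": opening from 0.0 (shut) to 1.0 (fully open); "finger_force": force on a finger pad.
Only numpy, scipy, OpenCV 4.12 (cv2) and the standard library are available. Lean on these libraries where they do the work, as an engineer would, in place of code of your own. Each camera call takes 0.05 s, during which the arm holds its last target. There are 200 camera calls.

### The job

Line the four capped containers that stand along the front of the worktop (three bottles and a jar) up by height on the rail, so that none hides a taller one from the light probe: stand one upright in the middle of each round stage, the shortest on the stage next to the probe, rising to the tallest on the stage farthest from it. Do not knock any of them over on the way.

Things in the scene. Friction and masses are not known exactly. Their poses are not given: they have to be found in the camera images.
- bottle_small: The shortest container: small brown bottle with a red screw cap, 69 mm high; straight body 36 mm across up to 55 mm, cap 19 mm across, mass about 0.05 kg. Origin: centre of its underside, z up through the cap; round, so its yaw does not matter.
- jar: The second shortest container: plain white jar with a paper label and a black lid, 90 mm high; straight body 50 mm across up to 70 mm, lid 47 mm across from 74 mm up, about 0.12 kg. Origin: centre of its underside, z up through the cap; round, so its yaw does not matter.
- bottle_amber: The second tallest container: brown bottle with a black screw cap, 113 mm high; straight body 56 mm across up to about 85 mm, cap 30 mm across, about 0.2 kg. Origin: centre of its underside, z up through the cap; round, so its yaw does not matter.
- bottle_tall: The tallest container: slim grey bottle with a paper label and a ribbed white cap, 138 mm high; straight body 54 mm across up to 108 mm, cap 40 mm across from 119 mm up, about 0.22 kg. Origin: centre of its underside, z up through the cap; round, so its yaw does not matter.
- stage_a: One of four alike round steel stages, 72 mm across, spaced about 80 mm apart in a straight line along a low aluminium rail that runs roughly left to right (y). Origin: centre of its underside on the rail's top; its flat top, on which a container stands, is 8 mm above the origin (18 mm above the worktop). Fixed. The leftmost (+y) of the four.
- stage_b: One of four alike round steel stages, 72 mm across, spaced about 80 mm apart in a straight line along a low aluminium rail that runs roughly left to right (y). Origin: centre of its underside on the rail's top; its flat top, on which a container stands, is 8 mm above the origin (18 mm above the worktop). Fixed. The second from the left.
- stage_c: One of four alike round steel stages, 72 mm across, spaced about 80 mm apart in a straight line along a low aluminium rail that runs roughly left to right (y). Origin: centre of its underside on the rail's top; its flat top, on which a container stands, is 8 mm above the origin (18 mm above the worktop). Fixed. The third from the left.
- stage_d: One of four alike round steel stages, 72 mm across, spaced about 80 mm apart in a straight line along a low aluminium rail that runs roughly left to right (y). Origin: centre of its underside on the rail's top; its flat top, on which a container stands, is 8 mm above the origin (18 mm above the worktop). Fixed. The rightmost (-y) of the four.
- light_probe: Black round light probe with a white dome, 33 x 53 x 24 mm, fixed on the rail about 80 mm beyond the last stage, at either the left or the right end (a white timer, 62 x 62 x 20 mm, sits at the other end). Origin: centre of its underside, on the rail's top 10 mm above the worktop.
Mind the look-alikes: they are no part of the job. What is shaped like the bottle_small but green or purple is not meant.

How it is judged:
At the end, for the whole second after the job is handed in: Counted from the stage next to the light probe, the small bottle, the jar, the amber bottle and the tall bottle stand on one stage each, axis within 15 mm of the stage's centre, on its top (within 5 mm in height), upright (within 0.12 rad) and at rest (((horizontal distance between light_probe and stage_a below 0.14 m and horizontal distance between bottle_small and stage_a below 0.015 m and horizontal distance between jar and stage_b below 0.015 m and horizontal distance between bottle_amber and stage_c below 0.015 m and horizontal distance between bottle_tall and stage_d below 0.015 m) or (horizontal distance between light_probe and stage_d below 0.14 m and horizontal distance between bottle_small and stage_d below 0.015 m and horizontal distance between jar and stage_c below 0.015 m and horizontal distance between bottle_amber and stage_b below 0.015 m and horizontal distance between bottle_tall and stage_a below 0.015 m)) and height (world z) of bottle_small between 0.013 and 0.023 m and angle between each of bottle_small, jar, bottle_amber, bottle_tall's own z axis and vertical below 0.12 rad and linear speed of each of bottle_small, jar, bottle_amber, bottle_tall below 0.02 m/s and height (world z) of jar between 0.013 and 0.023 m and height (world z) of bottle_amber between 0.013 and 0.023 m and height (world z) of bottle_tall between 0.013 and 0.023 m); the robot touches nothing.
It fails at once if a container is tipped over (more than 0.7 rad) (angle between any of bottle_small, jar, bottle_amber, bottle_tall's own z axis and vertical above 0.7 rad).
It also fails if it takes over 90 s, if anything falls off the work surface, if the arm or the gripper's body presses on something with over 40 N, if the wrist force passes 120 N, or if a joint passes its speed limit or range.

## Working session

There is one attempt and no reset: what is moved stays moved. The work goes in short steps, Python scripts to look and compute and a shell command to move; the robot and the scene stay as the last step left them, time stands still between calls to the robot, and variables do not carry over. Pictures are saved under pics/ and viewed, at most 14 in all, crops included, and the job is handed in when it is done.

```bash
mkdir -p pics; python3 - <<'E'
from rig import manip
import cv2
for n in("scene","top"):
    cv2.imwrite(f"pics/{n}0.png",manip.grab_frame(n)); c=manip.camera_model(n); print(n,{k:(v.tolist() if hasattr(v,'tolist') else v) for k,v in c.items()})
print(manip.sense())
E
```

```text
scene {'fx': 395.81288711043493, 'fy': 395.81288711043493, 'cx': 320.48562212640576, 'cy': 202.49471753130396, 'dist_coeffs': [-0.03597194171756397, 0.0, 0.0, 0.0, 0.0], 'T': [[-0.8284638462450702, 0.21706647961731615, -0.5162652408320457, 0.09646449388253818], [-0.5599847827791139, -0.33431026949585846, 0.7580591578270361, 0.6324104149104446], [-0.008043539062723303, 0.9171252843184251, 0.3985178971428945, 0.4187522858677086], [0.0, 0.0, 0.0, 1.0]]}
top {'fx': 468.86216625447724, 'fy': 468.86216625447724, 'cx': 315.0917102495812, 'cy': 203.56205689064842, 'dist_coeffs': [-0.048260362436420574, 0.0, 0.0, 0.0, 0.0], 'T': [[0.07362494580948815, 0.975983452207234, -0.20502601876883664, 0.31910610145294704], [-0.9972843924153653, 0.07168294117712294, -0.016893684882592536, -0.05955030983851514], [-0.001791088849027625, 0.205713045191224, 0.9786107168015727, 1.139960909240474], [0.0, 0.0, 0.0, 1.0]]}
{'t': 0.1, 'q': array([ 1.20404266e+00,  2.13315553e-01, -3.49261687e-02,  1.32351986e+00,
        5.90343684e-05,  1.57080093e+00]), 'dq': array([-8.43351727e-04,  7.68793066e-05,  1.68301298e-03, -3.05610376e-04,
        1.24116858e-04, -5.49070117e-04]), 'joint_torque': array([-6.29953502e-05, -6.87240958e+01,  4.87809813e+01,  1.19677250e-02,
        3.01795751e-05,  4.21781078e-05]), 'position': array([0.17917377, 0.46648859, 0.23088921]), 'tool_rot': array([-1.17029149e-04,  1.82353079e-01,  9.83232994e-01, -4.69155611e-04]), 'contact_force': array([ 0.00429441, -0.56184377,  0.03309862]), 'ft_torque': array([-0.02301607, -0.05459245, -0.01532301]), 'finger_force': 0.0, 'finger_gap': 0.9972887210223405}
```

View pics/scene0.png

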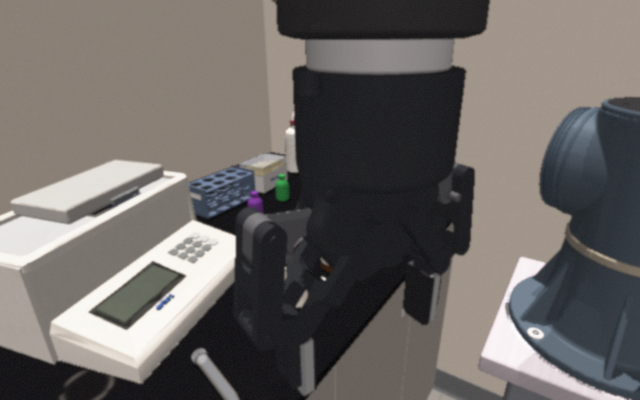

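View pics/top0.png

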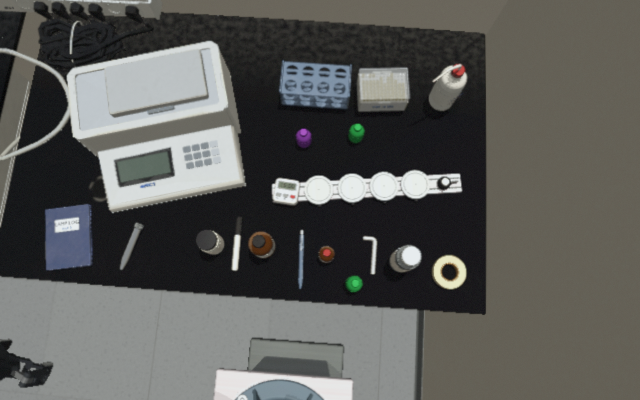

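The top view shows the timer at left (285,190), the stages at (318,189), (351,187), (384,186) and (414,183), and the probe at right (446,182). So stage_d is next to the probe. Jar is at (210,242), amber (262,245), small red cap (326,254) and tall (406,258); the green decoy is at (354,284). The scene view is blocked by the arm. I'll zoom in to measure the caps.

```bash
cat > h.py <<'E'
import numpy as np, cv2
from rig import manip
def ray(cam,px):
    c=manip.camera_model(cam) if isinstance(cam,str) else cam
    K=np.array([[c['fx'],0,c['cx']],[0,c['fy'],c['cy']],[0,0,1.]])
    u=cv2.undistortPoints(np.array([[px]],float),K,np.array(c['dist_coeffs'],float))[0,0]
    T=np.array(c['T']); return T[:3,3],T[:3,:3]@np.array([u[0],-u[1],-1.])
def onplane(cam,px,z):
    o,d=ray(cam,px); return o+d*(z-o[2])/d[2]
E
python3 - <<'E'
import cv2,numpy as np
from h import *
im=cv2.imread("pics/top0.png")
cv2.imwrite("pics/crop0.png",cv2.resize(im[150:300,185:475],None,fx=2.7,fy=2.7,interpolation=cv2.INTER_CUBIC))
g=cv2.cvtColor(im,cv2.COLOR_BGR2GRAY)
c=cv2.HoughCircles(cv2.resize(g[160:215,290:440],None,fx=4,fy=4),cv2.HOUGH_GRADIENT,1,80,param1=150,param2=15,minRadius=50,maxRadius=70)
for x,y,r in sorted(c[0].tolist()):
    px=(290+(x-1.5)/4,160+(y-1.5)/4); print(np.round(px,1),r/4,onplane("top",px,.018).round(4))
E
```

```text
[318.5 189.5] 14.5 [ 0.59   -0.0459  0.018 ]
[352.5 187.5] 14.225000381469727 [ 0.6012 -0.1291  0.018 ]
[383.2 185.5] 14.225000381469727 [ 0.6119 -0.2045  0.018 ]
[414.8 184. ] 14.550000190734863 [ 0.6215 -0.2822  0.018 ]
```

View pics/crop0.png

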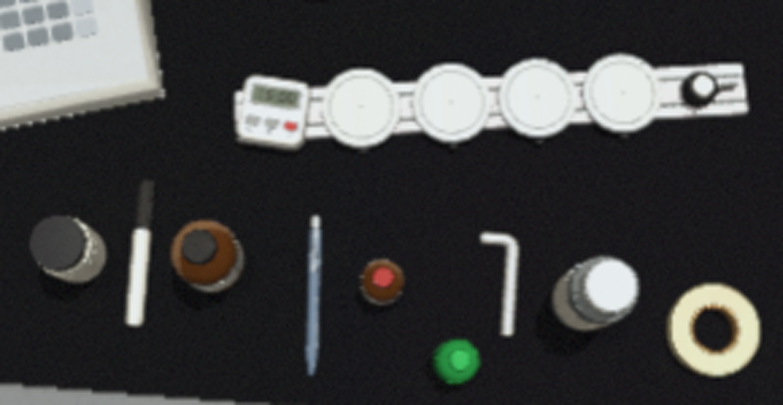

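The crop shows clear caps: jar lid (60,243), amber (200,246), small (383,277), tall (610,286), with the stages at about (361,107) to (621,93). The Hough stage circles agree at 79 mm spacing. Next I measure the cap tops on their height planes.

```bash
python3 - <<'E'
import cv2,numpy as np
from h import *
im=cv2.imread("pics/top0.png"); g=cv2.cvtColor(im,cv2.COLOR_BGR2GRAY)
man=dict(jar=((60,243),.09,.0235),amber=((200,246),.113,.015),small=((383,277),.069,.0095),tall=((610,286),.138,.02))
for n,((x,y),z,r) in man.items():
    px=np.array([185+(x-.85)/2.7,150+(y-.85)/2.7]); rp=468.9*r/(1.165-z)
    x0,y0=(px-20).astype(int); roi=cv2.resize(g[y0:y0+40,x0:x0+40],None,fx=6,fy=6,interpolation=cv2.INTER_CUBIC)
    c=cv2.HoughCircles(roi,cv2.HOUGH_GRADIENT,1.5,20,param1=60,param2=8,minRadius=int(rp*6*.85),maxRadius=int(rp*6*1.15)+1)
    hp=np.array([[x0+(a-2.5)/6,y0+(b-2.5)/6] for a,b,_ in c[0][:4]])
    h=hp[np.argmin(np.linalg.norm(hp-px,axis=1))]
    print(n,px.round(1),onplane("top",px,z).round(4),'hough',h.round(1),onplane("top",h,z).round(4))
hsv=cv2.cvtColor(im,cv2.COLOR_BGR2HSV)
m=((hsv[...,0]<6)|(hsv[...,0]>172))&(hsv[...,1]>150)&(hsv[...,2]>130); m[:240]=0;m[265:]=0
ys,xs=np.nonzero(m[:, 310:345]); p=(xs.mean()+310,ys.mean()); print('red',p,onplane("top",p,.069))
p=(185+701/2.7,150+88/2.7);print('probe',onplane("top",p,.034))
s=manip.sense();from scipy.spatial.transform import Rotation as R
print(R.from_quat(np.roll(s['tool_rot'],-1)).as_matrix()[:,1])
E
```

```text
jar [206.9 239.7] [0.438  0.1962 0.09  ] hough [206.2 240. ] [0.4373 0.1977 0.09  ]
amber [258.8 240.8] [0.4415 0.0758 0.113 ] hough [261.5 238.2] [0.4477 0.0704 0.113 ]
small [326.5 252.3] [ 0.4319 -0.0755  0.069 ] hough [326.5 251.7] [ 0.4332 -0.0753  0.069 ]
tall [410.6 255.6] [ 0.4306 -0.2544  0.138 ] hough [411.2 255.5] [ 0.431  -0.2556  0.138 ]
red (np.float64(326.5581395348837), np.float64(251.95348837209303)) [ 0.43268366 -0.07552155  0.069     ]
probe [ 0.62614993 -0.35201053  0.034     ]
[ 0.35859102  0.93349427 -0.00096526]
```

```bash
python3 -m crank '[[[0.03,-0.06,0.02],-0.13,1],[[0.05,-0.11,0.02],-0.26,1],[[0.08,-0.16,0.02],-0.4,1],[[0.1,-0.21,0.02],-0.55,1],[[0.12,-0.26,0.02],-0.7,1],[[0.15,-0.31,0.02],-0.85,1],[[0.18,-0.36,0.02],-1.0,1],[[0.2,-0.41,0.02],-1.07,1],[[0.22,-0.46,0.02],-1.07,1],[[0.24,-0.51,0.02],-1.07,1],[[0.25,-0.56,0.02],-1.07,1],[[0.252,-0.61,0.02],-1.07,1]]' && python3 - <<'E'
from h import *
s=manip.sense(); print(s['position'],s['tool_rot'],s['q'])
E
```

```text
t: 1.3
position: [0.4179, -0.0779, 0.2511]
tool_rot: [-0.0, 0.658, 0.753, 0.0]
contact_force: [0.9, 1.2, -0.3]
finger_gap: 0.999
finger_force: 0.0
[ 0.4178892  -0.07785028  0.25108218] [-6.89874254e-05  6.58244706e-01  7.52804027e-01  8.29216566e-06] [-1.84245488e-01  5.59574848e-02 -1.67290084e-01  1.34765906e+00
  8.45283279e-05  1.25272392e+00]
```

```bash
python3 -m crank '[[[0,0,0],0,1],[[0,0,0],0,1],[[0,0,0],0,1]]' && python3 - <<'E'
from h import *
import numpy as np
c=manip.camera_model("wrist"); cv2.imwrite("pics/wrist1.png",manip.grab_frame("wrist")); print(np.round(c['T'],3).tolist(),c['fx'],c['dist_coeffs']); import json; json.dump({k:(np.array(v).tolist()) for k,v in c.items()},open("w1.json","w"))
cv2.imwrite("pics/top1.png",manip.grab_frame("top"));cv2.imwrite("pics/scene1.png",manip.grab_frame("scene"))
E
```

```text
t: 1.6
position: [0.4174, -0.0749, 0.2512]
tool_rot: [-0.0, 0.658, 0.753, -0.0]
contact_force: [-0.5, -0.0, 0.0]
finger_gap: 0.997
finger_force: 0.0
[[0.991, -0.127, -0.041, 0.407], [0.133, 0.941, 0.312, 0.006], [-0.001, -0.315, 0.949, 0.394], [0.0, 0.0, 0.0, 1.0]] 344.0239659310988 [-0.0589106  0.         0.         0.         0.       ]
```

View pics/wrist1.png

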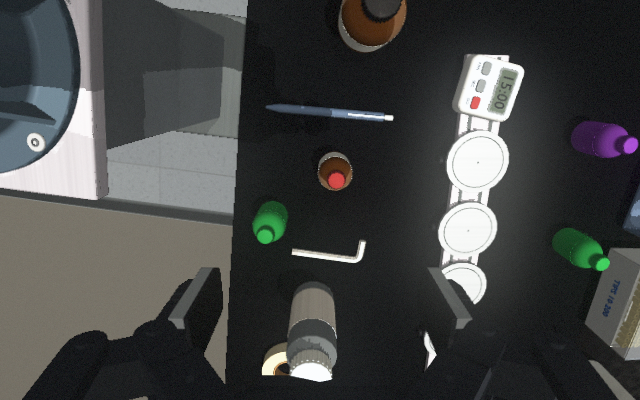

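View pics/scene1.png

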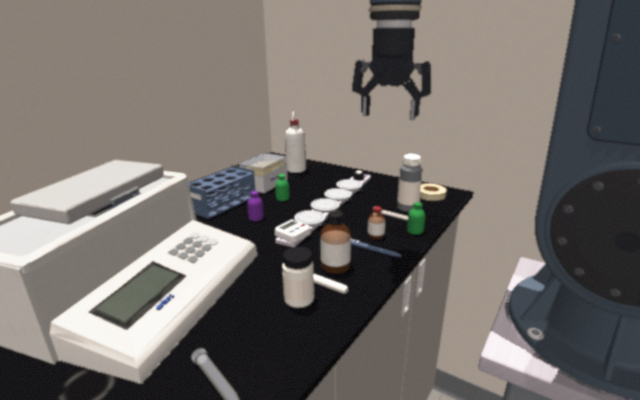

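The wrist view shows the small cap at (336,181), amber's cap cut off at (382,5), and stages a at (477,161) and b at (467,230). In the scene view all four containers stand clear: jar lid (298,257), amber (336,217), small (377,211) and tall (411,159). I'll cross-check these points.

```bash
python3 - <<'E'
from h import *
import json
w=json.load(open("w1.json"))
for n,c,p,z in [('small',w,(336,181),.069),('a',w,(477,161),.018),('b',w,(467,230),.018),('tall',w,(311,374),.138),('amber',w,(382,4),.113),
 ('jar','scene',(298,257),.09),('amber','scene',(336,217),.113),('small','scene',(377,210),.069),('tall','scene',(411,159),.138),('a','scene',(310,217),.018),('d','scene',(350,184),.018)]:
    print(n,c if isinstance(c,str) else 'w',onplane(c,p,z).round(4))
E
```

```text
small w [ 0.4335 -0.0764  0.069 ]
a w [ 0.5911 -0.0451  0.018 ]
b w [ 0.6021 -0.128   0.018 ]
tall w [ 0.4325 -0.2499  0.138 ]
amber w [0.4437 0.0726 0.113 ]
jar scene [0.4309 0.2061 0.09  ]
amber scene [0.4329 0.0896 0.113 ]
small scene [ 0.4267 -0.0651  0.069 ]
tall scene [ 0.425  -0.2335  0.138 ]
a scene [ 0.5885 -0.0458  0.018 ]
d scene [ 0.6191 -0.2849  0.018 ]
```

```bash
python3 -m crank '[[[0.016,-0.001,-0.05],0,1],[[0.016,-0.001,-0.1],0,1],[[0.016,-0.001,-0.14],0,1],[[0.016,-0.001,-0.18],0,1],[[0.016,-0.001,-0.21],0,1],[[0.016,-0.001,-0.233],0,1],[[0.016,-0.001,-0.233],0,1],[[0.016,-0.001,-0.233],0,1],[[0.016,-0.001,-0.233],0,0.3],[[0.016,-0.001,-0.233],0,0.3],[[0.016,-0.001,-0.233],0,0.2],[[0.016,-0.001,-0.233],0,0.2]]' 25; python3 -m crank '[[[0,0,0],0,0.2],[[0,0,0],0,0.2],[[0,0,0],0,0.2],[[0,0,0],0,0.2]]'
```

```text
t: 2.95
position: [0.4341, -0.0767, 0.019]
tool_rot: [0.001, 0.658, 0.753, 0.0]
contact_force: [-2.1, 1.0, 9.8]
finger_gap: 0.416
finger_force: 24.0
t: 3.35
position: [0.4341, -0.0767, 0.019]
tool_rot: [0.0, 0.658, 0.753, 0.0]
contact_force: [-0.8, 1.3, 9.1]
finger_gap: 0.415
finger_force: 24.0
```

```bash
python3 -m crank '[[[0,0,0.03],0,0.2],[[0,0,0.06],0,0.2],[[0.03,-0.03,0.09],0,0.2],[[0.06,-0.06,0.09],0,0.2],[[0.09,-0.09,0.09],0,0.2],[[0.12,-0.12,0.09],0,0.2],[[0.14,-0.15,0.09],0,0.2],[[0.16,-0.175,0.09],0,0.2],[[0.18,-0.195,0.09],0,0.2],[[0.188,-0.206,0.09],0,0.2],[[0.188,-0.206,0.09],0,0.2],[[0.188,-0.206,0.09],0,0.2]]'; python3 - <<'E'
from h import *
cv2.imwrite("pics/wrist2.png",manip.grab_frame("wrist"))
E
```

```text
t: 4.55
position: [0.6212, -0.2824, 0.1081]
tool_rot: [-0.0, 0.658, 0.753, -0.0]
contact_force: [-0.2, 0.3, -0.7]
finger_gap: 0.414
finger_force: 25.4
```

View pics/wrist2.png

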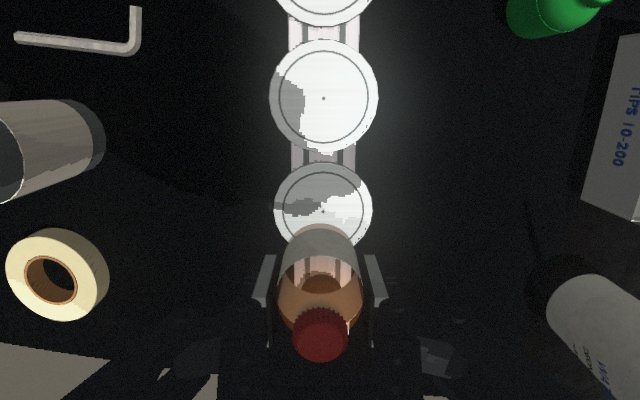

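The bottle is held upright. The stage centre dots at (323,99) for c and (323,211) for d give a precise check.

```bash
python3 - <<'E'
from h import *
print(onplane("wrist",(323,98.5),.018),onplane("wrist",(323,211),.018),manip.sense()['position'])
E
python3 -m crank '[[[0,0,-0.03],0,0.2],[[0,0,-0.05],0,0.2],[[0,0,-0.06],0,0.2],[[0,0,-0.066],0,0.2],[[0,0,-0.07],0,0.2],[[0,0,-0.07],0,0.2],[[0,0,-0.07],0,0.2]]'
```

```text
[ 0.61314262 -0.20633653  0.018     ] [ 0.62370253 -0.28340936  0.018     ] [ 0.62111176 -0.28208326  0.10827674]
t: 5.3
position: [0.622, -0.2828, 0.0391]
tool_rot: [0.0, 0.658, 0.753, 0.0]
contact_force: [-0.5, -0.3, -0.3]
finger_gap: 0.417
finger_force: 25.4
```

```bash
python3 -m crank '[[[0.001,0,-0.001],0,0.2],[[0.001,0,-0.002],0,0.2],[[0.001,0,-0.002],0,0.2],[[0.001,0,-0.002],0,0.5],[[0.001,0,-0.002],0,0.6],[[0.001,0,-0.002],0,0.7],[[0.001,0,-0.002],0,0.8],[[0.001,0,-0.002],0,1],[[0.001,0,-0.002],0,1],[[0.001,0,-0.002],0,1]]'; python3 -m crank '[[[0,0,0.02],0,1],[[0,0,0.05],0,1],[[0,0,0.1],0,1],[[0,0,0.15],0,1],[[0,0,0.2],0,1],[[-0.03,0.04,0.215],0,1],[[-0.06,0.08,0.215],0,1],[[-0.09,0.12,0.215],0,1],[[-0.12,0.16,0.215],0,1],[[-0.14,0.2,0.215],0,1],[[-0.16,0.24,0.215],0,1],[[-0.18,0.28,0.215],0,1]]'
```

```text
t: 6.3
position: [0.6226, -0.2827, 0.0363]
tool_rot: [-0.0, 0.658, 0.753, 0.0]
contact_force: [-0.4, -0.0, -0.1]
finger_gap: 1.0
finger_force: 0.0
t: 7.5
position: [0.4414, -0.0014, 0.2515]
tool_rot: [0.0, 0.658, 0.753, 0.0]
contact_force: [0.8, 1.2, 0.5]
finger_gap: 0.999
finger_force: 0.0
```

```bash
python3 -m crank '[[[0,0.045,0],0,1],[[0,0.09,0],0,1],[[0,0.13,0],0,1],[[0,0.16,0],0,1],[[0,0.17,0],0,1],[[0,0.17,0],0,1],[[0,0.17,0],0,1]]'; python3 - <<'E'
from h import *
import json
c=manip.camera_model("wrist"); json.dump({k:np.array(v).tolist() for k,v in c.items()},open("w3.json","w"))
cv2.imwrite("pics/wrist3.png",manip.grab_frame("wrist"))
E
```

```text
t: 8.2
position: [0.4426, 0.1666, 0.2513]
tool_rot: [0.0, 0.658, 0.753, -0.0]
contact_force: [-0.5, -0.8, -0.1]
finger_gap: 1.0
finger_force: 0.0
```

View pics/wrist3.png

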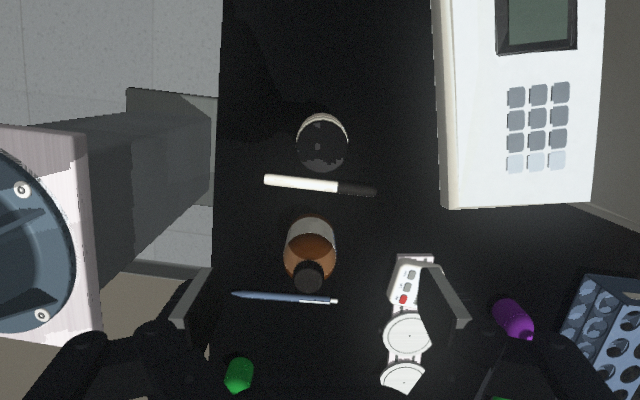

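The jar lid is centred near (322,147), the amber cap near (308,277), with the pen between them and well clear.

```bash
python3 - <<'E'
from h import *
import json
w=json.load(open("w3.json"))
print(onplane(w,(322,147),.09),onplane(w,(308,277),.113),onplane(w,(443,200),.02),manip.sense()['position'])
E
```

```text
[0.44028675 0.19939092 0.09      ] [0.44302076 0.08164753 0.113     ] [0.58845263 0.14658963 0.02      ] [0.4426522  0.16631875 0.25137317]
```

```bash
python3 -m crank '[[[-0.003,0.031,-0.02],0,1],[[-0.003,0.032,-0.06],0,1],[[-0.003,0.032,-0.1],0,1],[[-0.003,0.032,-0.14],0,1],[[-0.003,0.032,-0.18],0,1],[[-0.003,0.032,-0.205],0,1],[[-0.003,0.032,-0.218],0,1],[[-0.003,0.032,-0.218],0,1],[[-0.003,0.032,-0.218],0,0.6],[[-0.003,0.032,-0.218],0,0.5],[[-0.003,0.032,-0.218],0,0.4],[[-0.003,0.032,-0.218],0,0.4]]' 30; python3 -m crank '[[[0,0,0],0,0.4],[[0,0,0],0,0.4],[[0,0,0.001],0,0.4],[[0,0,0.03],0,0.4],[[0,0,0.06],0,0.4],[[0,0,0.09],0,0.4],[[0,0,0.12],0,0.4],[[0,0,0.12],0,0.4]]'
```

```text
t: 9.45
position: [0.4403, 0.1994, 0.0345]
tool_rot: [0.001, 0.658, 0.753, 0.001]
contact_force: [-1.6, -0.7, 8.7]
finger_gap: 0.579
finger_force: 29.7
t: 10.25
position: [0.4415, 0.2002, 0.1573]
tool_rot: [0.001, 0.658, 0.753, 0.003]
contact_force: [1.1, 0.1, -2.0]
finger_gap: 0.578
finger_force: 32.2
```

```bash
python3 -m crank '[[[0.04,-0.02,0],0,0.4],[[0.08,-0.04,0],0,0.4],[[0.12,-0.07,0],0,0.4],[[0.14,-0.11,0],0,0.4],[[0.15,-0.15,0],0,0.4],[[0.16,-0.19,0],0,0.4],[[0.165,-0.23,0],0,0.4],[[0.17,-0.27,0],0,0.4],[[0.173,-0.31,0],0,0.4],[[0.173,-0.35,0],0,0.4],[[0.173,-0.385,0],0,0.4],[[0.173,-0.404,0],0,0.4]]';  python3 -m crank '[[[0,0,0],0,0.4],[[0,0,0],0,0.4]]'; python3 - <<'E'
from h import *
import json
c=manip.camera_model("wrist"); json.dump({k:np.array(v).tolist() for k,v in c.items()},open("w4.json","w"))
cv2.imwrite("pics/wrist4.png",manip.grab_frame("wrist"))
E
```

```text
t: 11.45
position: [0.612, -0.2073, 0.1526]
tool_rot: [-0.0, 0.659, 0.752, -0.0]
contact_force: [-0.0, 0.0, -1.9]
finger_gap: 0.578
finger_force: 32.3
t: 11.65
position: [0.6125, -0.2042, 0.1529]
tool_rot: [-0.0, 0.658, 0.753, 0.0]
contact_force: [-0.7, 0.2, -2.3]
finger_gap: 0.578
finger_force: 32.3
```

View pics/wrist4.png

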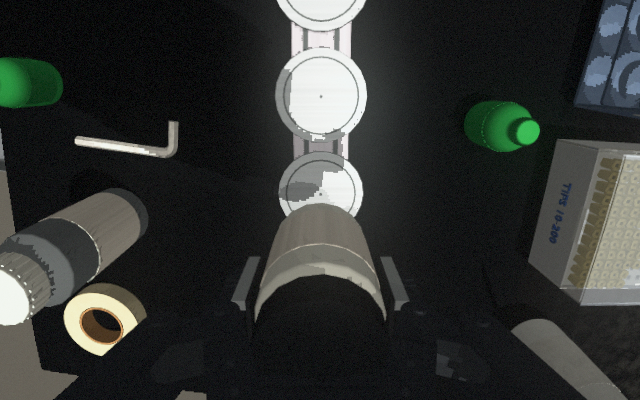

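The jar is held upright, with stage dots at (321,97) for b and (320,193) for c, so it is lined up. Lowering it now.

```bash
python3 - <<'E'
from h import *
import json
w=json.load(open("w4.json"));print(onplane(w,(321,97),.018),onplane(w,(320,193),.018),onplane(w,(10,297),.138))
E
python3 -m crank '[[[0,-0.001,-0.03],0,0.4],[[0,-0.001,-0.06],0,0.4],[[0,-0.001,-0.08],0,0.4],[[0,-0.001,-0.09],0,0.4],[[0,-0.001,-0.096],0,0.4],[[0,-0.001,-0.1],0,0.4],[[0,-0.001,-0.1],0,0.4],[[0,-0.001,-0.1],0,0.4]]';
```

```text
[ 0.60336365 -0.12859039  0.018     ] [ 0.61291156 -0.20572468  0.018     ] [ 0.44189316 -0.25394807  0.138     ]
t: 12.5
position: [0.613, -0.2057, 0.0541]
tool_rot: [0.001, 0.658, 0.753, 0.0]
contact_force: [0.1, 0.4, -1.7]
finger_gap: 0.578
finger_force: 32.3
```

```bash
python3 -m crank '[[[0,0,-0.001],0,0.4],[[0,0,-0.002],0,0.4],[[0,0,-0.002],0,0.6],[[0,0,-0.002],0,0.7],[[0,0,-0.002],0,0.8],[[0,0,-0.002],0,1],[[0,0,-0.002],0,1],[[0,0,-0.002],0,1],[[0,0,-0.002],0,1]]'; python3 -m crank '[[[0,0,0.02],0,1],[[0,0,0.05],0,1],[[0,0,0.1],0,1],[[0,0,0.15],0,1],[[-0.01,0.03,0.198],0,1],[[-0.04,0.07,0.198],0,1],[[-0.07,0.1,0.198],0,1],[[-0.1,0.13,0.198],0,1],[[-0.13,0.16,0.198],0,1],[[-0.15,0.2,0.198],0,1],[[-0.17,0.23,0.198],0,1],[[-0.17,0.25,0.198],0,1]]';python3 -m crank '[[[0,0,0],0,1],[[0,0,0],0,1]]'; python3 - <<'E'
from h import *
import json
c=manip.camera_model("wrist"); json.dump({k:np.array(v).tolist() for k,v in c.items()},open("w5.json","w"))
cv2.imwrite("pics/wrist5.png",manip.grab_frame("wrist"))
E
```

```text
t: 13.4
position: [0.6126, -0.2056, 0.0513]
tool_rot: [-0.0, 0.658, 0.753, 0.0]
contact_force: [0.4, 0.2, 0.5]
finger_gap: 0.998
finger_force: 0.0
t: 14.6
position: [0.4406, 0.0459, 0.2499]
tool_rot: [0.0, 0.658, 0.753, 0.0]
contact_force: [1.0, -0.6, -0.0]
finger_gap: 1.0
finger_force: 0.0
t: 14.8
position: [0.4426, 0.0445, 0.2494]
tool_rot: [0.0, 0.658, 0.753, 0.0]
contact_force: [-0.3, -0.0, 0.0]
finger_gap: 0.999
finger_force: 0.0
```

View pics/wrist5.png

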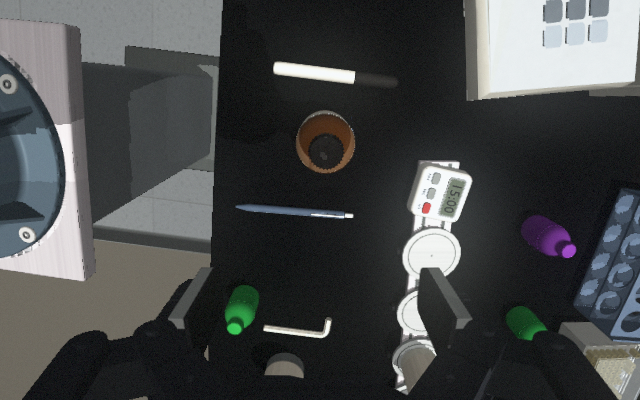

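The amber cap is at about (327,151), with stage a's dot at (432,256).

```bash
python3 - <<'E'
from h import *
import json
w=json.load(open("w5.json"));im=cv2.imread("pics/wrist5.png")
r=im[100:185,285:370]; m=((r[...,2].astype(int)-r[...,0])<14)&(r.max(2)<75)
m[:25]=0; m=cv2.morphologyEx(m.astype(np.uint8),cv2.MORPH_OPEN,np.ones((5,5)));n,l,s,c=cv2.connectedComponentsWithStats(m)
d=[(i,s[i].tolist(),(c[i]+[285,100]).round(1).tolist()) for i in range(1,n) if s[i][4]>50];print(d)
print(onplane(w,(327,151),.113),onplane(w,(432,256),.018))
E
```

```text
[(1, [0, 25, 85, 60, 2625], [328.7, 161.9]), (2, [24, 34, 34, 34, 941], [325.6, 150.5])]
[0.44410298 0.07857985 0.113     ] [ 0.59308982 -0.04710175  0.018     ]
```

```bash
python3 -m crank '[[[0.001,0.033,-0.02],0,1],[[0.001,0.033,-0.06],0,1],[[0.001,0.033,-0.1],0,1],[[0.001,0.033,-0.14],0,1],[[0.001,0.033,-0.17],0,1],[[0.001,0.033,-0.19],0,1],[[0.001,0.033,-0.197],0,1],[[0.001,0.033,-0.197],0,1],[[0.001,0.033,-0.197],0,0.7],[[0.001,0.033,-0.197],0,0.6],[[0.001,0.033,-0.197],0,0.5],[[0.001,0.033,-0.197],0,0.5]]' 35; python3 -m crank '[[[0,0,0],0,0.5],[[0,0,0],0,0.5],[[0,0,0.001],0,0.5],[[0,0,0.03],0,0.5],[[0,0,0.06],0,0.5],[[0,0,0.09],0,0.5],[[0,0,0.09],0,0.5]]'
```

```text
t: 16.05
position: [0.4443, 0.0774, 0.0534]
tool_rot: [0.001, 0.658, 0.753, 0.001]
contact_force: [-1.6, -0.7, 7.4]
finger_gap: 0.646
finger_force: 35.3
t: 16.75
position: [0.4457, 0.0777, 0.1461]
tool_rot: [0.002, 0.658, 0.753, 0.002]
contact_force: [1.7, -0.3, -2.4]
finger_gap: 0.651
finger_force: 38.2
```

```bash
python3 -m crank '[[[0.03,-0.03,0],0,0.5],[[0.06,-0.06,0],0,0.5],[[0.09,-0.09,0],0,0.5],[[0.11,-0.12,0],0,0.5],[[0.13,-0.15,0],0,0.5],[[0.15,-0.18,0],0,0.5],[[0.157,-0.2,0],0,0.5],[[0.159,-0.206,0],0,0.5],[[0.159,-0.206,0],0,0.5],[[0.159,-0.206,0],0,0.5],[[0.159,-0.206,0],0,0.5]]';  python3 - <<'E'
from h import *
import json
c=manip.camera_model("wrist"); json.dump({k:np.array(v).tolist() for k,v in c.items()},open("w6.json","w"))
cv2.imwrite("pics/wrist6.png",manip.grab_frame("wrist"));cv2.imwrite("pics/scene6.png",manip.grab_frame("scene"))
E
```

```text
t: 17.85
position: [0.6023, -0.1276, 0.1424]
tool_rot: [-0.0, 0.658, 0.753, 0.0]
contact_force: [0.1, -0.3, -1.8]
finger_gap: 0.648
finger_force: 38.3
```

View pics/scene6.png

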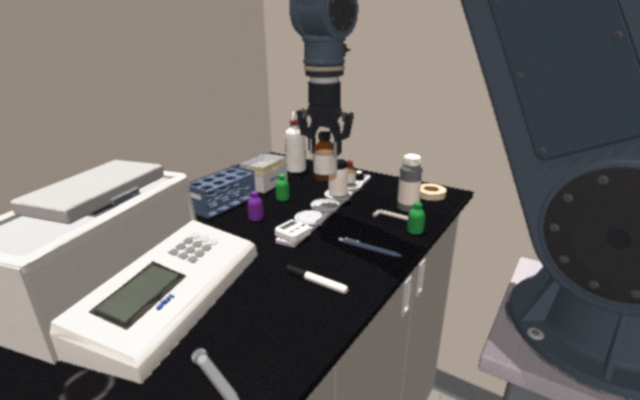

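The jar (338,180) and small bottle (350,172) stand on c and d, and amber hangs upright above b. Lowering and releasing.

```bash
python3 -m crank '[[[0,-0.001,-0.03],0,0.5],[[0,-0.001,-0.05],0,0.5],[[0,-0.001,-0.06],0,0.5],[[0,-0.001,-0.067],0,0.5],[[0,-0.001,-0.07],0,0.5],[[0,-0.001,-0.071],0,0.5],[[0,-0.001,-0.071],0,0.5],[[0,-0.001,-0.071],0,0.5]]'; python3 -m crank '[[[0,0,-0.001],0,0.5],[[0,0,-0.001],0,0.5],[[0,0,-0.001],0,0.7],[[0,0,-0.001],0,0.75],[[0,0,-0.001],0,0.85],[[0,0,-0.001],0,1],[[0,0,-0.001],0,1],[[0,0,-0.001],0,1],[[0,0,-0.001],0,1]]'; python3 -m crank '[[[0,0,0.02],0,1],[[0,0,0.05],0,1],[[0,0,0.1],0,1],[[0,0,0.15],0,1],[[0,0,0.18],0,1],[[-0.04,-0.01,0.18],0,1],[[-0.08,-0.03,0.18],0,1],[[-0.12,-0.05,0.18],0,1],[[-0.16,-0.08,0.18],0,1],[[-0.165,-0.1,0.18],0,1],[[-0.165,-0.12,0.18],0,1],[[-0.165,-0.12,0.18],0,1]]';python3 -m crank '[[[0,0,0],0,1],[[0,0,0],0,1]]'; python3 - <<'E'
from h import *
import json
c=manip.camera_model("wrist"); json.dump({k:np.array(v).tolist() for k,v in c.items()},open("w7.json","w"))
cv2.imwrite("pics/wrist7.png",manip.grab_frame("wrist"))
E
```

```text
t: 18.75
position: [0.603, -0.1297, 0.0719]
tool_rot: [0.0, 0.658, 0.753, 0.0]
contact_force: [-0.3, 1.0, -2.7]
finger_gap: 0.648
finger_force: 38.3
t: 19.65
position: [0.6026, -0.1296, 0.0703]
tool_rot: [-0.0, 0.658, 0.753, -0.0]
contact_force: [-0.3, 0.0, 0.3]
finger_gap: 0.997
finger_force: 0.0
t: 20.85
position: [0.4371, -0.2515, 0.2504]
tool_rot: [0.0, 0.659, 0.752, -0.0]
contact_force: [0.6, 0.6, -0.1]
finger_gap: 0.997
finger_force: 0.0
t: 21.05
position: [0.4377, -0.2491, 0.2503]
tool_rot: [-0.0, 0.658, 0.753, 0.0]
contact_force: [0.3, -0.5, 0.1]
finger_gap: 0.998
finger_force: 0.0
```

View pics/wrist7.png

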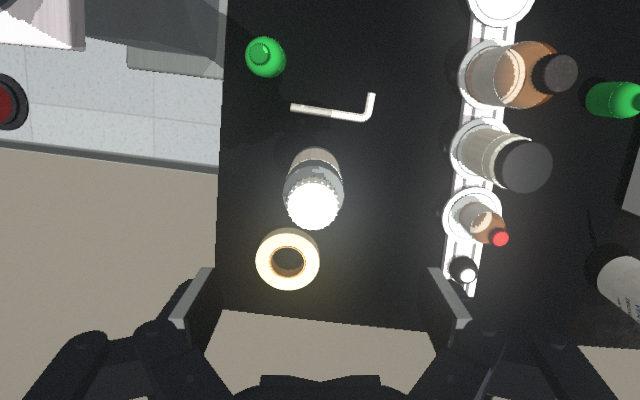

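All three placed containers stand on their stages. The tall cap is centred near (313,203), with the tape ring at (288,261).

```bash
python3 - <<'E'
from h import *
import json
w=json.load(open("w7.json"))
print(onplane(w,(313,203),.138),onplane(w,(555,74),.131),onplane(w,(524,167),.108),onplane(w,(500,238),.087),manip.sense()['position'])
E
```

```text
[ 0.43296582 -0.25263705  0.138     ] [ 0.59728932 -0.13156297  0.131     ] [ 0.60958841 -0.20598716  0.108     ] [ 0.62166792 -0.28118404  0.087     ] [ 0.43777645 -0.24895365  0.25027301]
```

```bash
python3 -m crank '[[[-0.005,-0.004,-0.01],0,1],[[-0.005,-0.004,-0.04],0,1],[[-0.005,-0.004,-0.08],0,1],[[-0.005,-0.004,-0.12],0,1],[[-0.005,-0.004,-0.15],0,1],[[-0.005,-0.004,-0.17],0,1],[[-0.005,-0.004,-0.176],0,1],[[-0.005,-0.004,-0.176],0,1],[[-0.005,-0.004,-0.176],0,0.7],[[-0.005,-0.004,-0.176],0,0.6],[[-0.005,-0.004,-0.176],0,0.5],[[-0.005,-0.004,-0.176],0,0.5]]' 35; python3 -m crank '[[[0,0,0],0,0.5],[[0,0,0],0,0.5],[[0,0,0.001],0,0.5],[[0,0,0.03],0,0.5],[[0,0,0.06],0,0.5],[[0,0,0.09],0,0.5],[[0,0,0.09],0,0.5]]'
```

```text
t: 22.3
position: [0.4332, -0.2541, 0.0756]
tool_rot: [0.001, 0.658, 0.753, 0.0]
contact_force: [-2.0, 0.1, 8.5]
finger_gap: 0.623
finger_force: 35.3
t: 23.0
position: [0.4343, -0.2547, 0.1683]
tool_rot: [0.003, 0.658, 0.753, 0.001]
contact_force: [0.1, -0.6, -2.3]
finger_gap: 0.62
finger_force: 38.3
```

```bash
python3 -m crank '[[[0,0.04,0],0,0.5],[[0,0.08,0],0,0.5],[[0,0.12,0],0,0.5],[[0.01,0.16,0],0,0.5],[[0.03,0.19,0],0,0.5],[[0.06,0.207,0],0,0.5],[[0.1,0.207,0],0,0.5],[[0.13,0.207,0],0,0.5],[[0.15,0.207,0],0,0.5],[[0.159,0.207,0],0,0.5],[[0.159,0.207,0],0,0.5],[[0.159,0.207,0],0,0.5]]';  python3 - <<'E'
from h import *
import json
c=manip.camera_model("wrist"); json.dump({k:np.array(v).tolist() for k,v in c.items()},open("w8.json","w"))
cv2.imwrite("pics/wrist8.png",manip.grab_frame("wrist"))
print(onplane(c,(320,200),.018))
E
```

```text
t: 24.2
position: [0.5907, -0.0467, 0.1641]
tool_rot: [-0.0, 0.658, 0.753, -0.0]
contact_force: [-0.7, -0.2, -2.4]
finger_gap: 0.619
finger_force: 38.2
[ 0.59243086 -0.05802358  0.018     ]
```

View pics/wrist8.png

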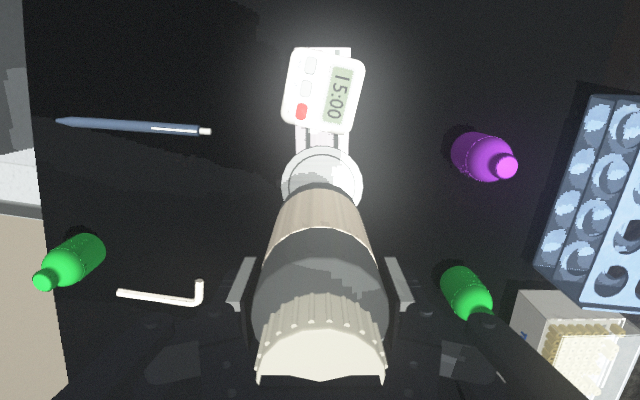

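The tall bottle is held upright over stage a (322,187), clear of everything. Lowering, releasing and retreating.

```bash
python3 -m crank '[[[0.001,0,-0.03],0,0.5],[[0.001,0,-0.05],0,0.5],[[0.001,0,-0.06],0,0.5],[[0.001,0,-0.067],0,0.5],[[0.001,0,-0.07],0,0.5],[[0.001,0,-0.071],0,0.5],[[0.001,0,-0.071],0,0.5],[[0.001,0,-0.071],0,0.5]]'; python3 -m crank '[[[0,0,-0.001],0,0.5],[[0,0,-0.001],0,0.5],[[0,0,-0.001],0,0.7],[[0,0,-0.001],0,0.75],[[0,0,-0.001],0,0.85],[[0,0,-0.001],0,1],[[0,0,-0.001],0,1],[[0,0,-0.001],0,1],[[0,0,-0.001],0,1]]'; python3 -m crank '[[[0,0,0.02],0,1],[[0,0,0.05],0,1],[[0,0,0.09],0,1],[[0,0,0.13],0,1],[[0,0,0.16],0,1],[[-0.04,0.03,0.16],0,1],[[-0.08,0.07,0.16],0,1],[[-0.12,0.11,0.16],0,1],[[-0.16,0.15,0.16],0,1],[[-0.2,0.2,0.16],0,1],[[-0.2,0.25,0.16],0,1],[[-0.2,0.28,0.16],0,1]]'; python3 -m crank '[[[0,0,0],0,1],[[0,0,0],0,1],[[0,0,0],0,1]]'; python3 - <<'E'
from h import *
im=manip.grab_frame("top"); cv2.imwrite("pics/crop9.png",cv2.resize(im[150:300,185:475],None,fx=2.7,fy=2.7,interpolation=cv2.INTER_CUBIC))
E
```

```text
t: 25.05
position: [0.5929, -0.0467, 0.0939]
tool_rot: [0.0, 0.658, 0.753, 0.0]
contact_force: [-0.9, -0.2, -2.5]
finger_gap: 0.622
finger_force: 38.1
t: 25.95
position: [0.5926, -0.0467, 0.0923]
tool_rot: [-0.0, 0.658, 0.753, -0.0]
contact_force: [0.5, 0.8, -0.5]
finger_gap: 0.998
finger_force: 0.0
t: 27.15
position: [0.3922, 0.2266, 0.2531]
tool_rot: [0.0, 0.658, 0.753, 0.001]
contact_force: [1.2, 0.7, 0.1]
finger_gap: 1.001
finger_force: 0.0
t: 27.45
position: [0.3938, 0.2245, 0.2523]
tool_rot: [0.0, 0.658, 0.753, -0.0]
contact_force: [0.1, -0.2, -0.7]
finger_gap: 0.995
finger_force: 0.0
```

View pics/crop9.png

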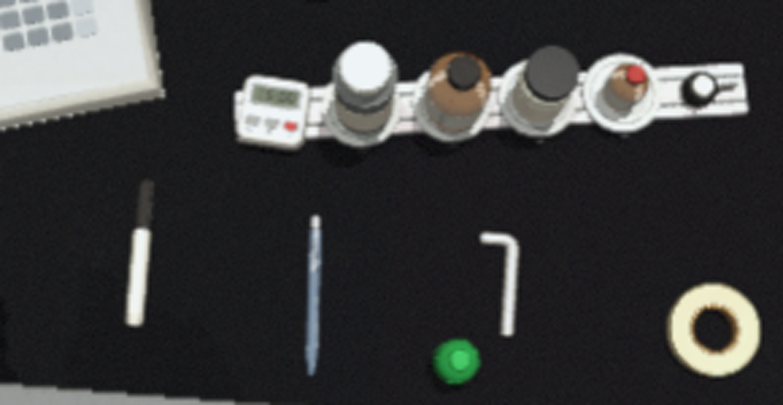

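The picture shows all four upright on their stages: tall cap (366,67), amber (463,72), jar (551,72), small (635,75), with the probe at right (702,88). One last check of the offsets, then hand in.

```bash
python3 - <<'E'
from h import *
S=np.array([[.5915,-.046],[.6025,-.1288],[.6125,-.2055],[.6225,-.283]]);ok=True
for (x,y),z,s in zip([(366,67),(463,72),(551,72),(635,75)],[.156,.131,.108,.087],S):
    d=onplane("top",(185+(x-.85)/2.7,150+(y-.85)/2.7),z)[:2]-s; print((d*1000).round(1)); ok&=np.linalg.norm(d)<.009
if ok: print(manip.sign_off())
E
```

```text
[-1.1 -3. ]
[-3.6 -0. ]
[-1.7  1. ]
[-3.  3.]
the job is handed in; nothing more can be done
None
```

The four containers stand upright on their stages: small bottle on d next to the probe, then jar on c, amber on b and tall on a. Each measured within about 5 mm of its stage centre, and the job is handed in at about 28 s; no verdict was returned.

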